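# Hold a tube on the touch-start vortex mixer

### The arm

A 6-joint arm with a two-finger parallel gripper is mounted at the origin on the work surface. World frame = base frame: x ahead of the robot, y to its left, z up, the work surface at z = 0. Lengths are in m, angles in degrees, forces in N, time in s.
With the tool pointing down it reaches from about 0.4 to 0.825 m from the base axis. Payload 7 kg.
Tool frame: the origin (TCP) lies at the centre of the arm's flange, where the gripper is bolted on; the fingertips stand 178 mm ahead of it and the grasp point (between the pads) lies 159 mm ahead of it; z points along the fingers, y is the line along which they close (so a half turn about z gives the same grasp; the last joint's range is limited). The gripper opens to 88 mm and grips with 3 to 60 N. Pads are 19 mm wide; open, the fingers measure 130 mm over their backs; the gripper's body (78 mm by 193 mm) begins 47 mm behind the grasp point.
Start: joints at [-59.009, 20.546, 0.682, 0, -70.136, -16.507], TCP at [0.169, -0.654, 0.405] pointing down, gripper open.
Joint ranges: [-176.03, 176.03], [-82.01, 121.73], [-58.28, 71.71], [-173.87, 95.51], [-174.79, -0.11], [-173.66, 173.66]. Speed limits (degrees/s): [136.94, 136.94, 172.46, 180, 180, 180].

### API

Orientations are given as [roll, pitch, yaw] about the fixed x, y, z axes, in that order (R = Rz(yaw) Ry(pitch) Rx(roll)).
In Python, from plant import telemetry, snapshot, workorder, nets gives the robot as it stands.
- The arm moves only by the shell command python3 -m creep 'ROWS'. ROWS is JSON, a list that holds one entry, the list of rows, each a list of 5 numbers: the shift along the tool's x, y, z normalised to -1 to 1, where 1 is 0.2 m, then the turn about the tool's z normalised to -1 to 1, where 1 is pi/2 rad, then the opening, from 0 (shut) to 1 (fully open). In form: [[[x, y, z, spin, hand], ...]]. A call has 1 to 8 rows; each row shifts and turns the commanded pose from where the row before left it, along the tool's axes as they then stand; what a row does not reach is not made up. A row lasts 1/12 s, in which the tool goes at most 41.7 mm and 7.16 degrees, less where a joint would pass 70% of its speed; a pose out of reach is approached as far as the arm can. A call with a number of a shift or a turn outside -1 to 1 is refused whole. A call with a gripper value outside its range is refused whole. The fingers move at their own pace and stop on an object; the grip force is fixed at half the most. Time passes only in rows, so rows that do not move let the fingers close. It gives the time, the measured TCP pose, the force, the opening and the grip force at its end, in the units of the state.
- telemetry.get_obs(): the state, without advancing time (a new reading comes with each control period).
- snapshot(name): name is "scene" or "top" or "wrist"; returns a dict with "frame" (480x640x3 uint8, red, green, blue), "fx", "fy", "cx", "cy" (pixels), "rvec" (rotation vector, rad) and "tvec" (3), from world to camera coordinates, as OpenCV has them; the wrist camera has in their place "mount" (4x4, takes a point from camera to tool coordinates, whose origin is the TCP and whose axes are the flange's). Camera axes: x right, y down, z forward; pixel columns grow to the right and rows downward; lengths in m; the calibration is good to about 2 mm. The wrist camera is an equidistant fisheye: a pixel r from the principal point sees the ray r / f radians off the axis. A picture is of the moment at which its call begins: read the wrist's pose just before it. There is no depth.
- workorder.close_job(): hands the job in; it is judged then, once.
Trained networks look in a picture, given as the dict that the camera call returned (one of the last four; its "shot" number tells which), for a name from the list of things; names that differ only in an ending like _2 or _b are one class to them, and where a whole thing is asked for, a point or a joint stands for the part that bears it (a point fixed in the world has none). Each returns a list of dicts, best first, with "confidence" (0 to 1); they miss things now and then, are a little off and sometimes report something else, mostly with a low value. They report only what shows in the picture. A call takes as long as a camera call.
- nets.find_in(picture, query): "uv" ([column, row] in pixels, amid what is visible of it).
- nets.masks_of(picture, query): "region" (480x640 bool, what is visible of it) and "uv" ([column, row] in pixels, amid what is visible of it).
- nets.landmark_of(picture, query): "uv" ([column, row] in pixels: a listed point, or the origin of a listed thing).
The state is a dict: "clock": time; "joint_pos": joint angles; "qvel": joint speeds; "tau": joint torques, N m; "tool_pos": TCP position; "orientation": TCP orientation; "force": force on the tool from outside, world axes, zero at the start; "moment": the same for the moment, N m; "opening": finger opening in m; "gripper_force": force on a finger pad.
Only numpy, scipy, OpenCV 4.12 (cv2) and the standard library are available. Lean on these libraries where they do the work, as an engineer would, in place of code of your own. Each camera call takes 0.05 s, during which the arm holds its last target. There are 200 camera calls.

### The job

Set the vortex mixer to touch mode by pressing the green-dotted end of its rocker switch fully down; then take the orange-capped tube out of the blue rack, stand it upright in the mixer's rubber cup and press it down about half of the cup's 8 mm spring travel, so that the mixer would run without the cup being driven onto its stop. Keep it pressed like that for at least three seconds and finish while still gripping the tube and holding it down: do not put it down or let go at the end. Leave the other two tubes and everything else on the bench where they stand.

Things in the scene. Friction and masses are not known exactly. Their poses are not given: they have to be found in the camera images.
- mixer: Vortex mixer, cream case 170 (x) by 125 (y) mm, fixed; origin under its centre, +x to its rear. Front (x below -20 mm): low black deck, 50 to 68 mm high, sloping 15 degrees up to the rear, with the rocker on its +y half and a fixed dial (29 mm wide, 12 mm tall) on its -y half, 56 mm from the rocker's centre. Rear: head 105 mm high with the cup 30 mm behind the origin on the centre line
- rocker (a joint): Black rocker switch on the deck, 34 (mixer's y) by 24 mm; rad. -0.26: off (white-dash end down). +0.26: touch (green-dot end, towards the mixer's +y, fully down). Stays where left; 2 N tips it. Top is a shallow V: the pressed half lies level when fully down, after 6.5 mm of travel at rocker_touch from fully off
- rocker_touch (a point): Point on the upper face of the rocker's green-dotted half, 12.5 mm from its pivot; moves with the rocker. Press down here, or up to 3 mm further out (mixer's +y)
- cup (a joint): How far the rubber cup is pressed straight down, m: 0 free (up), 0.008 on its stop. Spring: 2 N to start moving and 0.9 N more per mm (5.6 N at 4 mm, 9.2 N at the stop). The cup is a round black bowl, 45 mm across and 26 mm high, its free rim 144.5 mm above the bench
- cup_floor (a point): Centre of the cup's inner floor, moving with the cup; 126.5 mm above the bench when free. The bowl is 18 mm deep and open at the top, 37 mm across inside at the rim and about 31 mm at the floor
- rack: Blue tube rack 88 (x) by 212 (y) by 74 mm high, fixed; origin at the centre of its underside. Two rows (x = -20 and +20 mm) of five square openings 32 mm wide, 40 mm apart along its y. The three tubes stand in the row at x = -20 mm, at y = -80, 0 and +80 mm, in any order; the other openings are empty
- tube_orange: The tube to take: closed 50 ml tube 115 mm long, barrel 28.6 mm across, orange cap 35 mm across and 14 mm tall, lower 16 mm a cone with a flat tip 10 mm across; 35 to 70 g. Origin at the tip's centre, +z up to the cap. In the rack its tip is 4 mm and its top 119 mm above the bench (rack 74 mm)
- tube_blue: Same tube with a blue cap; stays in the rack
- tube_white: Same tube with a white cap; stays in the rack
- microplate: Loose 96-well plate 86 by 128 by 12 mm; origin under its centre; leave alone
- tipbox: Loose blue pipette-tip box 84 by 120 by 72 mm; origin under its centre; leave alone
- wash_bottle: Loose wash bottle, 74 mm across, 217 mm high with its bent spout; origin under its centre; leave alone
- comb: Loose clear gel comb 55 by 105 by 8 mm lying flat; leave alone
- marker: Loose marker pen 130 mm long, 12 mm thick, lying; leave alone

How it is judged:
By the outcome, as a careful person would: the job done as asked, in the order asked, and still so for the second after the job is handed in, while the arm keeps its last pose, push and grip.
It also fails if it takes over 54 s, if anything falls off the work surface, if the arm or the gripper's body presses on something with over 40 N, if the wrist force passes 120 N, or if a joint passes its speed limit or range.

## Working session

There is one attempt and no reset: what is moved stays moved. The work goes in short steps, Python scripts to look and compute and a shell command to move; the robot and the scene stay as the last step left them, time stands still between calls to the robot, and variables do not carry over. Pictures are saved under pics/ and viewed, at most 10 in all, crops included, and the job is handed in when it is done.

```bash
mkdir -p pics
cat > h.py <<'E'
import numpy as np,cv2
from plant import telemetry,snapshot,workorder,nets
def P(c):
    R=cv2.Rodrigues(np.array(c["rvec"],float))[0]; return R,np.array(c["tvec"],float).ravel()
def proj(c,p):
    R,t=P(c); q=R@np.array(p)+t; return [c["fx"]*q[0]/q[2]+c["cx"],c["fy"]*q[1]/q[2]+c["cy"]]
def unz(c,uv,z):
    R,t=P(c); d=R.T@np.array([(uv[0]-c["cx"])/c["fx"],(uv[1]-c["cy"])/c["fy"],1]); o=-R.T@t
    return o+d*(z-o[2])/d[2]
def save(c,n,f=None): cv2.imwrite("pics/"+n,cv2.cvtColor(c["frame"],cv2.COLOR_RGB2BGR))
E
python3 - <<'E'
from h import *
np.set_printoptions(precision=4,suppress=True)
print(telemetry.get_obs())
for n in ["scene","top"]:
    c=snapshot(n); save(c,n+".png"); R,t=P(c); print(n,-R.T@t)
    for q,z in [("rocker_touch",.065),("cup_floor",.1265),("mixer",0),("rack",0),("tube_orange",.004),("tube_blue",.004),("tube_white",.004),("rocker",.06)]:
        for f in (nets.landmark_of,nets.find_in):
            try:
                for r in f(c,q)[:1]: print(q,f.__name__,round(r["confidence"],2),np.array(r["uv"]),unz(c,r["uv"],z))
            except Exception as e: print(q,f.__name__,e)
E
```

```text
{'clock': 0.0, 'joint_pos': array([-59.0084,  20.5912,   0.6326,  -0.0202, -70.1357, -16.5089]), 'qvel': array([0.0359, 0.043 , 0.019 , 0.0046, 0.0015, 0.0706]), 'tau': array([ -0.0004, -58.2717,  29.3053,   6.9973,   0.007 ,  -0.0002]), 'tool_pos': array([ 0.1688, -0.6533,  0.4037]), 'orientation': array([ 179.9042,   -0.0086, -165.5242]), 'force': array([0.409 , 0.3557, 0.8885]), 'moment': array([ 0.0275,  0.0062, -0.0002]), 'gripper_force': 0.0, 'opening': 0.08750348028814597}
scene [ 0.9291 -0.4181  1.0278]
rocker_touch call 0.52 [285.6 303.5] [ 0.4995 -0.1451  0.065 ]
rocker_touch call 0.48 [281.2 308.5] [ 0.5027 -0.1596  0.065 ]
cup_floor call 0.58 [299.8 321.5] [ 0.5759 -0.1662  0.1265]
cup_floor call 0.83 [300.4 319.4] [ 0.5732 -0.1624  0.1265]
mixer call 0.67 [291.9 341.9] [ 0.5526 -0.1748  0.    ]
mixer call 0.89 [294.8 332.2] [ 0.5391 -0.1556  0.    ]
rack call 0.8 [404.7 239. ] [0.524  0.2092 0.    ]
rack call 0.67 [407.5 234. ] [0.518  0.2256 0.    ]
tube_orange call 0.58 [377.5 252.3] [0.5096 0.128  0.004 ]
tube_orange call 0.5 [383.8 229.8] [0.4717 0.1875 0.004 ]
tube_
[... 763 characters left out ...]
all 0.81 [383.9 206.7] [ 0.5694 -0.1774  0.    ]
rack call 0.76 [243.  227.4] [0.5213 0.2124 0.    ]
rack call 0.94 [245.4 222.5] [0.5349 0.2058 0.    ]
tube_orange call 0.52 [269.1 229.4] [0.5131 0.1402 0.004 ]
tube_orange call 0.68 [269.6 217.5] [0.5464 0.1385 0.004 ]
tube_blue call 0.72 [212.8 240.2] [0.4871 0.2946 0.004 ]
tube_blue call 0.53 [205.8 234.1] [0.5046 0.314  0.004 ]
tube_white call 0.73 [243.9 230.3] [0.5124 0.2094 0.004 ]
tube_white call 0.57 [432. 295.] [ 0.3223 -0.2966  0.004 ]
rocker call it knows: comb, cup_floor, marker, microplate, mixer, rack, rocker_touch, tipbox, tube_blue, tube_orange, tube_white, wash_bottle
rocker call 0.64 [379.7 228.1] [ 0.4986 -0.1586  0.06  ]
```

Run:
```python
import cv2
a=cv2.imread("pics/scene.png");b=cv2.imread("pics/top.png")
cv2.imwrite("pics/s2.png",cv2.resize(a[150:400,200:500],None,fx=2.6,fy=2.3,interpolation=2))
cv2.imwrite("pics/t2.png",cv2.resize(b[130:300,180:440],None,fx=3,fy=3,interpolation=2))
```

```text
(no output)
```

View pics/s2.png

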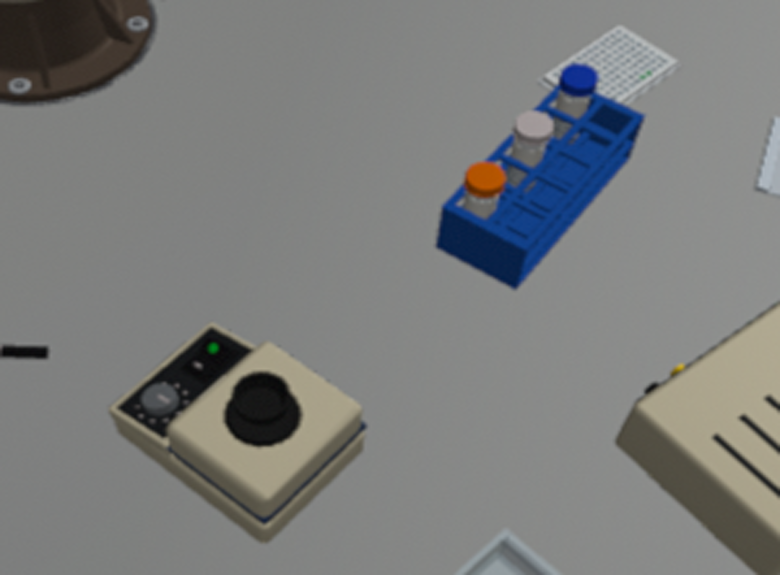

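View pics/t2.png

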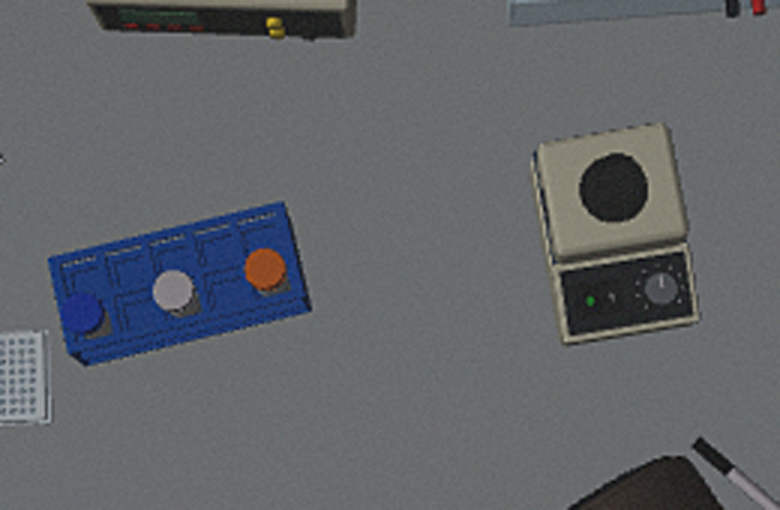

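In the scene crop the green dot is at about px (282,301) and the orange cap at (386,227). In the top crop the dot is at about (377,230), the cap at (268,219) and the cup at (385,192). The mixer is turned about +10° and the rack about +13.5°. Next I'll triangulate these and check the fingers in the wrist view.

```bash
cat > tri.py <<'E'
from h import *
np.set_printoptions(precision=4,suppress=True)
C={n:snapshot(n) for n in ["scene","top"]}
def tri(a,b):
    M=[]
    for n in ("scene","top"):
        c=C[n];R,t=P(c);K=np.array([[c["fx"],0,c["cx"]],[0,c["fy"],c["cy"]],[0,0,1]]);M.append(K@np.c_[R,t])
    X=cv2.triangulatePoints(M[0],M[1],np.array(a,float).reshape(2,1),np.array(b,float).reshape(2,1)).ravel();return X[:3]/X[3]
def cen(c,near,kind):
    f=c["frame"].astype(int);r,g,b=f[...,0],f[...,1],f[...,2]
    m={"green":(g>r+25)&(g>b+25),"orange":(r>b+80)&(r>g+50),"white":(r>120)&(abs(r-b)<40),"blue":(b>r+60)}[kind]
    yy,xx=np.mgrid[:480,:640]; m=m&((xx-near[0])**2+(yy-near[1])**2<15**2)
    w=m*1.; return [(xx*w).sum()/w.sum(),(yy*w).sum()/w.sum()],m.sum()
E
python3 - <<'E'
from tri import *
for k,a,b in [("green",(282,301),(377,230)),("orange",(386,227),(268,219))]:
    ca,na=cen(C["scene"],a,k);cb,nb=cen(C["top"],b,k);print(k,ca,na,cb,nb,tri(ca,cb))
    for z in (.06,.065,.112,.119): print(z,unz(C["scene"],ca,z),unz(C["top"],cb,z))
# model projections: mixer hypothesis fit by green dot + cup etc -> corners of masks
for n in C:
    for q in ["mixer","rack","cup_floor"]:
        r=nets.masks_of(C[n],q)
        if r:
            m=r[0]["region"].astype(np.uint8);k=cv2.findContours(m,0,2)[0];h=cv2.convexHull(max(k,key=len))
            print(n,q,round(r[0]["confidence"],2),m.sum(),r[0]["uv"],cv2.approxPolyDP(h,3,True)[:,0].tolist())
c=snapshot("wrist");save(c,"w0.png");print(c["mount"],c["fx"],c["cx"],c["cy"])
E
```

```text
green [np.float64(281.42105263157896), np.float64(300.89473684210526)] 19 [np.float64(376.2857142857143), np.float64(230.0)] 7 [ 0.4916 -0.149   0.0706]
0.06 [ 0.4864 -0.1466  0.06  ] [ 0.4937 -0.1494  0.06  ]
0.065 [ 0.4887 -0.148   0.065 ] [ 0.4928 -0.149   0.065 ]
0.112 [ 0.5102 -0.1612  0.112 ] [ 0.4843 -0.1455  0.112 ]
0.119 [ 0.5134 -0.1631  0.119 ] [ 0.4831 -0.1449  0.119 ]
orange [np.float64(386.1363636363636), np.float64(227.4318181818182)] 176 [np.float64(267.6666666666667), np.float64(218.9848484848485)] 132 [0.5198 0.1318 0.1137]
0.06 [0.4954 0.1635 0.06  ] [0.531  0.1379 0.06  ]
0.065 [0.4976 0.1605 0.065 ] [0.53   0.1374 0.065 ]
0.112 [0.5187 0.1323 0.112 ] [0.5204 0.1324 0.112 ]
0.119 [0.5218 0.1281 0.119 ] [0.519  0.1316 0.119 ]
scene mixer 0.7 5481 [293.1, 336.5] [[280, 290], [304, 299], [339, 327], [339, 345], [302, 385], [248, 339], [242, 328]]
scene rack 0.96 2939 [407.3, 233.5] [[447, 200], [442, 218], [398, 274], [368, 257], [370, 238], [413, 189], [430, 190]]
scene cup_floor 0.86 371 [302.5, 320.2] [[303, 312], [310, 319], [310, 327], [299, 333], [292, 328], [290, 318]]
top mixer 0.61 3278 [383.5, 205.5] [[401, 171], [412, 236], [368, 244], [358, 182], [362, 177]]
top rack 0.8 2540 [243.7, 219.5] [[275, 200], [281, 234], [211, 251], [202, 246], [198, 215]]
top cup_floor 0.73 221 [384.1, 189.9] [[391, 183], [392, 193], [381, 197], [378, 186], [384, 181]]
[[ 0.0002 -0.9527 -0.3038  0.0817]
 [ 1.      0.0001  0.0002  0.0005]
 [-0.0002 -0.3038  0.9527  0.0203]
 [ 0.      0.      0.      1.    ]] 371.64829954431775 315.9305925293729 240.41773546646067
```

View pics/w0.png

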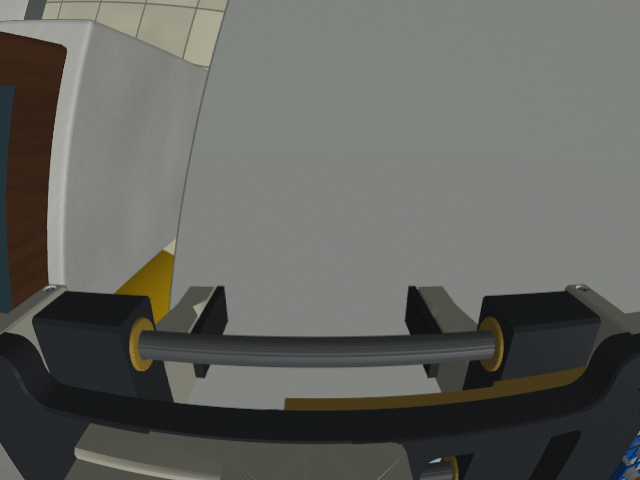

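The wrist view shows the finger pads at the bottom of the picture, with tips at about px (190–227, 290) and (405–440, 290). Image right is tool +y. Next I'll fit the mixer and rack poses to the masks.

```bash
cat > fit.py <<'E'
from tri import *
from scipy.optimize import minimize
def prism(x0,x1,w,z0,z1): return [(x,y,z) for x,zt in((x0,z0),(x1,z1)) for y in(-w,w) for z in(0,zt)]
G={"mixer":[prism(-.085,-.02,.0625,.05,.068),prism(-.02,.085,.0625,.105,.105)],"rack":[prism(-.044,.044,.106,.074,.074)]}
def tow(p,q): c,s=np.cos(p[2]),np.sin(p[2]); q=np.array(q); return np.c_[p[0]+c*q[:,0]-s*q[:,1],p[1]+s*q[:,0]+c*q[:,1],q[:,2]]
def sil(c,p,name):
    m=np.zeros((480,640),np.uint8)
    for g in G[name]:
        pts=np.array([proj(c,w) for w in tow(p,g)]); cv2.fillConvexPoly(m,np.round(cv2.convexHull(pts.astype(np.float32))*16).astype(np.int32),1,shift=4)
    return cv2.GaussianBlur(m.astype(np.float32),(0,0),1.5)
def fit(name,p0):
    T={}
    for n in C:
        r=nets.masks_of(C[n],name)[0]["region"].astype(np.uint8); k=cv2.findContours(r,0,2)[0]; m=np.zeros_like(r); cv2.drawContours(m,[max(k,key=cv2.contourArea)],-1,1,-1)
        T[n]=cv2.GaussianBlur(m.astype(np.float32),(0,0),1.5)
    f=lambda p:sum(((sil(C[n],p,name)-T[n])**2).sum() for n in C)
    r=min((minimize(f,p0,method="Nelder-Mead",options=dict(initial_simplex=np.array([p0]+[np.array(p0)+d for d in np.diag([s*.012,s*.012,.08])]))) for s in(1,-1)),key=lambda r:r.fun)
    print(name,r.x[:2],np.degrees(r.x[2]),r.fun); return r.x
E
python3 - <<'E'
from fit import *
m=fit("mixer",[.555,-.168,.17]); k=fit("rack",[.522,.21,.235])
print("cup",tow(m,[(.03,0,.1445)]),"touch",tow(m,[(-.052,.0405,.065)]))
print("orange",tow(k,[(-.02,-.08,.119),(-.02,0,.119),(-.02,.08,.119)]))
f=C["top"]["frame"].astype(int).sum(2)
# cup rim black blob near predicted
for n,uv in (("top",(385,192)),("scene",(300,320))):
    f=C[n]["frame"].max(2); yy,xx=np.mgrid[:480,:640]; b=(f<60)&((xx-uv[0])**2+(yy-uv[1])**2<20**2); 
    num,l,s,ce=cv2.connectedComponentsWithStats(b.astype(np.uint8)); i=1+s[1:,4].argmax(); print(n,s[i],ce[i],unz(C[n],ce[i],.1445))
c=snapshot("wrist");M=np.array(c["mount"])
def wp(uv,z):
    d=np.array([uv[0]-c["cx"],uv[1]-c["cy"]]);r=np.hypot(*d);th=r/c["fx"];v=M[:3,:3]@np.r_[d/r*np.sin(th),np.cos(th)];return M[:3,3]+v*(z-M[2,3])/v[2]
for uv in [(227,288),(190,290),(405,288),(440,290),(227,330)]: print(uv,wp(uv,.178))
E
```

```text
mixer [ 0.5503 -0.1747] 6.006557082579382 3674.2607421875
rack [0.5219 0.215 ] 12.873899895572427 869.1664428710938
cup [[ 0.5801 -0.1716  0.1445]] touch [[ 0.4943 -0.1399  0.065 ]]
orange [[0.5202 0.1326 0.119 ]
 [0.5024 0.2106 0.119 ]
 [0.4846 0.2886 0.119 ]]
top [373 181  23  23 402] [384.2413 192.4279] [ 0.5745 -0.1668  0.1445]
scene [287 312  28  28 613] [300.3638 326.6949] [ 0.5921 -0.1773  0.1445]
(227, 288) [ 0.0077 -0.0418  0.178 ]
(190, 290) [ 0.0061 -0.0609  0.178 ]
(405, 288) [0.0077 0.043  0.178 ]
(440, 290) [0.0061 0.061  0.178 ]
(227, 330) [-0.0159 -0.0442  0.178 ]
```

```bash
python3 -m creep '[[[-0.13,0.09,-0.02,0,1],[-0.13,0.09,-0.02,0,1],[-0.14,0.09,-0.02,0,1],[-0.14,0.09,-0.02,0,1],[-0.14,0.1,-0.02,0,1],[-0.14,0.1,-0.02,0,1],[-0.14,0.1,0,0,1],[-0.14,0.1,0,0,1]]]' | tail -3
python3 -m creep '[[[-0.14,0.09,0,0,1],[-0.14,0.09,0,0,1],[-0.14,0.09,0,0,1],[-0.14,0.09,0,0,1],[-0.14,0.1,0,0.02,1],[-0.14,0.1,0.02,0.02,1],[-0.14,0.09,0.02,0.01,1],[-0.14,0.09,0.02,0,1]]]' | tail -1
python3 -m creep '[[[-0.13,0.09,0.02,0,1],[-0.13,0.09,0.02,0,1],[-0.13,0.09,0.02,0,1],[-0.1,0.07,0,0,1],[0,0,0,0,1],[0,0,0,0,1]]]' | tail -1
python3 - <<'E'
from h import *
o=telemetry.get_obs();print(o["tool_pos"],o["orientation"]);c=snapshot("wrist");save(c,"w1.png")
for q in ("rocker_touch","cup_floor","mixer"):
    print(q,nets.landmark_of(c,q)[:1])
E
```

```text
force: [0.0, 0.2, -0.7]
opening: 0.0875
gripper_force: 0.0
gripper_force: 0.0
gripper_force: 0.0
[ 0.61338436 -0.17090875  0.40403094] [ 1.79992001e+02 -5.16687533e-02 -1.69903288e+02]
rocker_touch [{'uv': [367.5, 86.5], 'confidence': 0.95}]
cup_floor [{'uv': [318.8, 205.9], 'confidence': 0.83}]
mixer [{'uv': [321.6, 147.2], 'confidence': 0.78}]
```

View pics/w1.png

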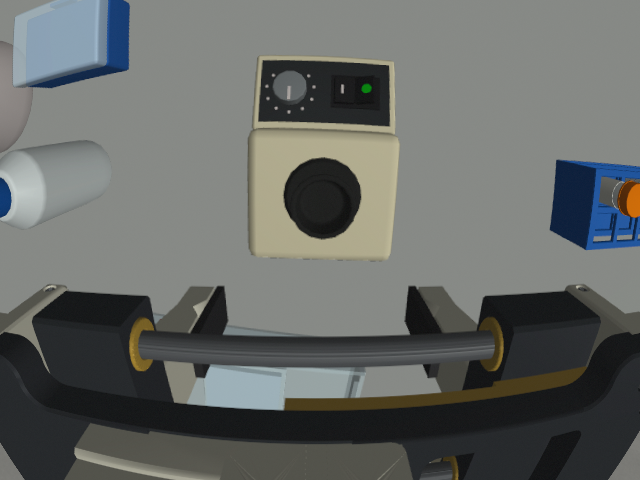

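The wrist view shows the mixer nearly square to the tool. The dot is at (366,88), the dial at (290,86), the cup rim centre at (322,197), and the rocker spans columns 332–380. The wash bottle and tip box are on the left and the orange tube is at far right.

```bash
cat >> h.py <<'E'
from scipy.spatial.transform import Rotation as Ro
def wray(c,o,uv,z):
    M=np.array(c["mount"]);d=np.array([uv[0]-c["cx"],uv[1]-c["cy"]]);r=np.hypot(*d);th=r/c["fx"]
    v=M[:3,:3]@np.r_[d/r*np.sin(th),np.cos(th)]; R=Ro.from_euler("xyz",o["orientation"],degrees=True).as_matrix()
    p=np.array(o["tool_pos"])+R@M[:3,3]; v=R@v; return p+v*(z-p[2])/v[2]
def totool(o,p):
    R=Ro.from_euler("xyz",o["orientation"],degrees=True).as_matrix(); return R.T@(np.array(p)-np.array(o["tool_pos"]))
E
python3 - <<'E'
from h import *
np.set_printoptions(precision=4,suppress=True)
o=telemetry.get_obs();c=snapshot("wrist");f=c["frame"].astype(int)
m=(f[...,1]>f[...,0]+50)&(f[...,1]>f[...,2]+50); yy,xx=np.nonzero(m[60:120,330:400]); g=[xx.mean()+330,yy.mean()+60];print("g",g,len(xx))
b=(f.max(2)<70).astype(np.uint8);b[:140]=0;b[250:]=0;b[:,:270]=0;b[:,380:]=0
k=max(cv2.findContours(b,0,2)[0],key=cv2.contourArea);e=cv2.fitEllipse(k);print("cup",e)
for z in (.062,.066,.07): print("dot",z,wray(c,o,g,z))
print("dial",wray(c,o,(290,86),.075)); print("rim",wray(c,o,e[0],.1445),"floor",wray(c,o,(322,204),.1265))
for u in ((263,57),(394,62)): print("frontcorner",wray(c,o,u,.05))
for u in ((250,133),(398,138),(253,256),(389,260)): print("head",wray(c,o,u,.105))
for u in ((332,89),(380,92)): print("rocker",wray(c,o,u,.063))
E
python3 -c "
import cv2;a=cv2.imread('pics/w1.png');cv2.imwrite('pics/w1c.png',cv2.resize(a[45:145,240:410],None,fx=4.5,fy=4.5,interpolation=2))"
```

```text
g [np.float64(367.3766233766234), np.float64(89.51948051948052)] 77
cup ((323.8431091308594, 198.79312133789062), (74.7224349975586, 79.08830261230469), 174.11817932128906)
dot 0.062 [ 0.492  -0.1485  0.062 ]
dot 0.066 [ 0.4925 -0.149   0.066 ]
dot 0.07 [ 0.4929 -0.1495  0.07  ]
dial [ 0.5022 -0.2128  0.075 ]
rim [ 0.5776 -0.1728  0.1445] floor [ 0.585  -0.1724  0.1265]
frontcorner [ 0.4768 -0.2434  0.05  ]
frontcorner [ 0.46   -0.1281  0.05  ]
head [ 0.5445 -0.2341  0.105 ]
head [ 0.5286 -0.1238  0.105 ]
head [ 0.6411 -0.2187  0.105 ]
head [ 0.6254 -0.1093  0.105 ]
rocker [ 0.4976 -0.1783  0.063 ]
rocker [ 0.4919 -0.1376  0.063 ]
```

View pics/w1c.png

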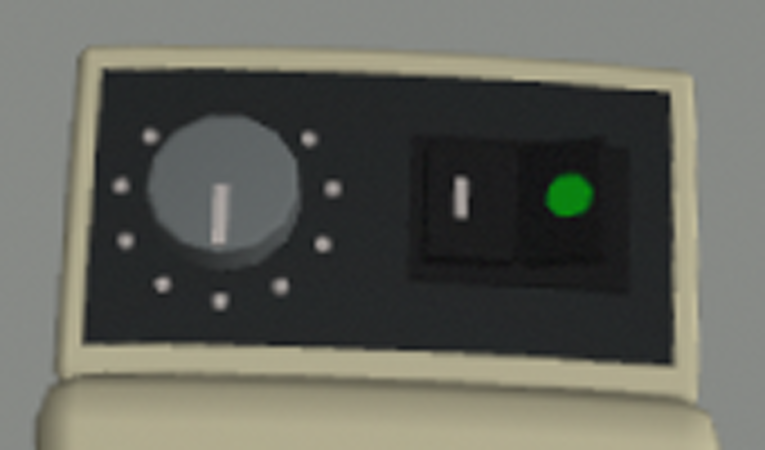

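```bash
python3 -m creep '[[[0,0,0,0.019,1],[0.117,0.076,0,0,1],[0.117,0.076,0,0,1],[0.117,0.076,0,0,1],[0.116,0.076,0,0,1],[0.116,0.077,0,0,1],[0,0,0.1,0,1],[0,0,0.15,0,1]]]' | tail -1
python3 -m creep '[[[0,0,0.15,0,1],[0,0,0.15,0,1],[0,0,0.1,0,1],[0,0,0.055,0,1],[0,0,0,0,1],[0,0,0,0,1]]]'
python3 - <<'E'
from h import *
c=snapshot("wrist");save(c,"w2.png");o=telemetry.get_obs();print(o["tool_pos"],o["orientation"],o["force"])
E
```

```text
gripper_force: 0.0
clock: 5.65
tool_pos: [0.486, -0.114, 0.2638]
orientation: [-180.0, -0.0, -171.8]
force: [1.2, -0.8, 0.4]
opening: 0.0876
gripper_force: 0.0
[ 0.48640479 -0.1138291   0.26455547] [-1.79983027e+02  5.88978444e-02 -1.71746637e+02] [-0.1842174   1.19583585  0.7284303 ]
```

View pics/w2.png

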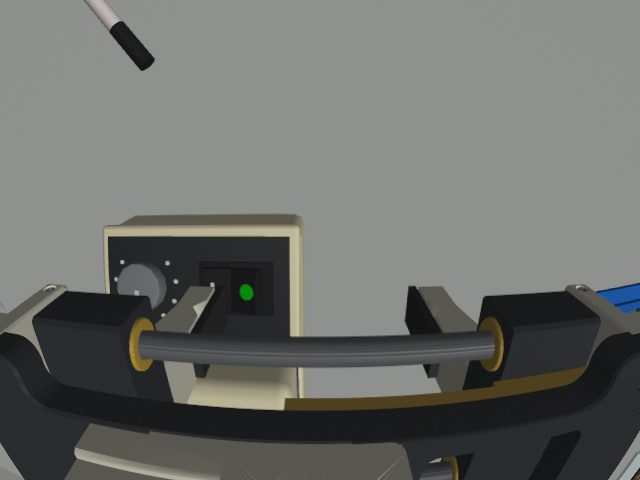

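The left finger lies dial-side of its pad face, tip at px 190–227, while the green dot is at (246,292). I need to shift about 19 mm along tool +y so the fingertip sits over the dot.

```bash
python3 - <<'E'
from h import *
c=snapshot("wrist");o=telemetry.get_obs()
for z in (.064,.068,.072): print(totool(o,wray(c,o,(246,292),z)))
print("pivot",totool(o,wray(c,o,(232,292),.064)))
E
python3 -m creep '[[[0,0.05,0,0,1],[0,0.045,0,0,1],[0,0,0,0,1],[0,0,0.01,0,1],[0,0,0.01,0,1],[0,0,0.01,0,1],[0,0,0.01,0,1],[0,0,0,0,1]]]'
python3 - <<'E'
from h import *
c=snapshot("wrist");save(c,"w3.png");o=telemetry.get_obs();print(o["tool_pos"],o["force"])
E
```

```text
[-0.00522603 -0.03737364  0.20089851]
[-0.00329633 -0.03653125  0.19689451]
[-0.00136663 -0.03568885  0.19289051]
pivot [-0.00539342 -0.04524715  0.20090075]
clock: 6.42
tool_pos: [0.4833, -0.0948, 0.2551]
orientation: [180.0, -0.1, -171.7]
force: [0.5, -0.2, 0.1]
opening: 0.0878
gripper_force: 0.0
[ 0.48334922 -0.09478417  0.25527222] [ 0.3274305  -1.02077157 -0.31633927]
```

View pics/w3.png

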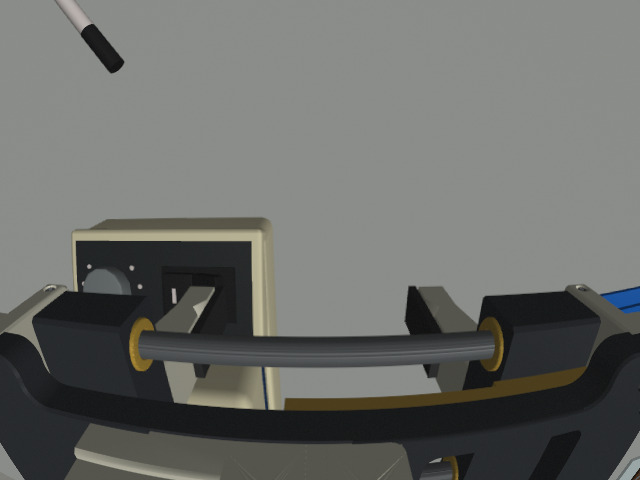

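The finger now covers the green half, with the dot hidden behind the tip at about (205,295) and the dash still visible at (174,295). I'll press down in small steps.

```bash
python3 -m creep '[[[-0.01,0,0.005,0,1],[0,0,0.005,0,1],[0,0,0.005,0,1],[0,0,0.005,0,1],[0,0,0.005,0,1],[0,0,0.005,0,1]]]'
python3 -m creep '[[[0,0,0.005,0,1],[0,0,0.005,0,1]]]' | egrep 'pos|force'
python3 -m creep '[[[0,0,0.005,0,1],[0,0,0.005,0,1]]]' | egrep 'pos|force'
```

```text
clock: 6.97
tool_pos: [0.4856, -0.0943, 0.2497]
orientation: [-180.0, 0.0, -171.7]
force: [-0.1, 0.3, 2.7]
opening: 0.0876
gripper_force: 0.9
tool_pos: [0.4856, -0.0942, 0.2478]
force: [-0.3, 3.0, 4.2]
gripper_force: 2.6
tool_pos: [0.4859, -0.0937, 0.246]
force: [-1.3, 9.6, 7.7]
gripper_force: 6.8
```

Run:
```python
from h import *
c=snapshot("wrist");a=c["frame"][200:400,60:300];o=telemetry.get_obs();print(o["tool_pos"],o["force"],o["moment"])
d=snapshot("scene")["frame"][260:360,230:330]
a=cv2.resize(a,(600,500),interpolation=2)
cv2.imwrite("pics/w4.png",cv2.cvtColor(a,cv2.COLOR_RGB2BGR)); cv2.imwrite("pics/s4.png",cv2.cvtColor(cv2.resize(d,(600,600)),cv2.COLOR_RGB2BGR))
```

```text
[ 0.48590761 -0.09362766  0.24596381] [-0.83186564  6.86186743  6.08138713] [ 2.72374643e+00  4.40014524e-01 -8.76833848e-04]
```

View pics/w4.png

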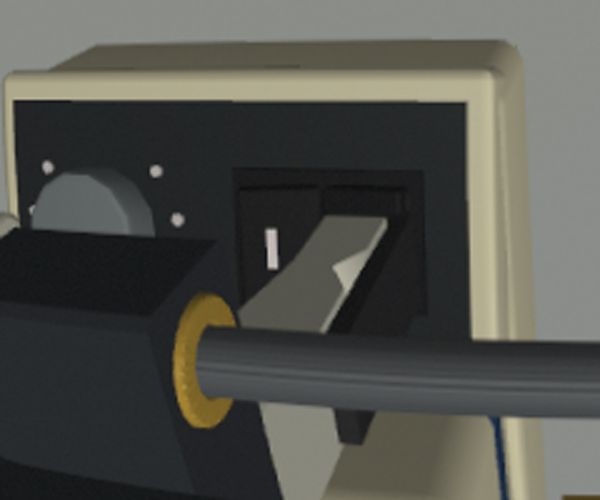

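The fingertip is on the green half only, with the dash half at about (272,250) in the crop untouched. The side load is friction as the rocker end swings outward, so I'll continue with a slight +y follow.

```bash
for i in 1; do :; done
python3 -m creep '[[[0,0.005,0.005,0,1],[0,0.003,0.005,0,1]]]' | egrep 'pos|force'
python3 -m creep '[[[0,0.003,0.005,0,1],[0,0,0.005,0,1]]]' | egrep 'pos|force'
python3 -m creep '[[[0,0,0.005,0,1],[0,0,0.005,0,1]]]' | egrep 'pos|force'
```

```text
tool_pos: [0.4859, -0.0925, 0.2444]
force: [-2.2, 0.7, 16.2]
gripper_force: 8.0
tool_pos: [0.4861, -0.0922, 0.2438]
force: [-8.4, 3.6, 33.8]
gripper_force: 17.5
tool_pos: [0.4862, -0.0923, 0.2433]
force: [-15.9, 8.4, 52.5]
gripper_force: 27.3
```

```bash
python3 -m creep '[[[0,0,-0.03,0,1],[0,0,-0.06,0,1],[0,0,-0.1,0,1],[0.1,0,-0.15,0,1],[0.1,-0.2,-0.1,0,1],[0,-0.2,-0.1,0,1],[0,0,0,0,1]]]' | egrep 'pos|force|clock'
python3 - <<'E'
from h import *
c=snapshot("wrist");o=telemetry.get_obs()
r=nets.landmark_of(c,"rocker_touch");print(r[:1],o["tool_pos"],o["force"])
u=np.array(r[0]["uv"]).astype(int);x,y=max(u[0]-110,0),max(u[1]-60,0)
a=cv2.resize(c["frame"][y:y+120,x:x+160],(800,600),interpolation=2)
print(x,y)
cv2.imwrite("pics/w5.png",cv2.cvtColor(a,cv2.COLOR_RGB2BGR))
E
```

```text
clock: 8.48
tool_pos: [0.4593, -0.1719, 0.3469]
force: [0.8, -0.1, 0.9]
gripper_force: 0.0
[{'uv': [345.4, 282.3], 'confidence': 0.79}] [ 0.45879733 -0.17039928  0.34496403] [ 0.1763061   0.08402148 -0.55585364]
235 222
```

View pics/w5.png

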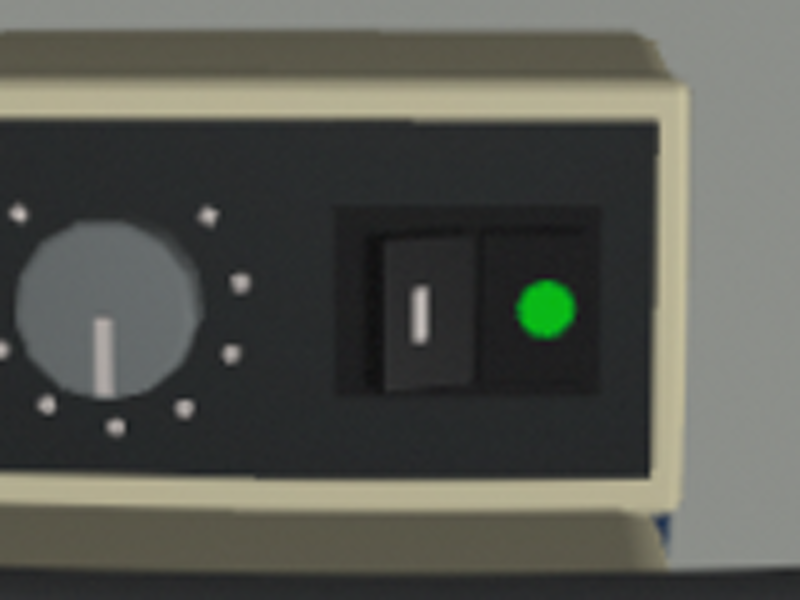

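The rocker is now in touch mode: its dash half is raised at crop (420,315) and the green half, dot at (545,310), lies level. Next is the tube.

```bash
python3 -m creep '[[[-0.05,0.1,-0.05,0,0.6],[-0.09,0.15,-0.05,0,0.6],[-0.1,0.15,0,0,0.6],[-0.1,0.15,0,0,0.6],[-0.1,0.15,0,0,0.6],[-0.1,0.15,0,0,0.6],[-0.1,0.15,0,0,0.6],[-0.1,0.15,0,0,0.6]]]' | egrep 'pos'
python3 -m creep '[[[-0.1,0.15,0,0,0.6],[-0.08,0.15,0,0,0.6],[0,0,0,-0.026,0.6],[0,0,0,-0.026,0.6],[0,0,0,0,0.6],[0,0,0,0,0.6]]]'
cat > cap.py <<'E'
from h import *
np.set_printoptions(precision=4,suppress=True)
o=telemetry.get_obs();c=snapshot("wrist");f=c["frame"].astype(int)
m=((f[...,0]>f[...,2]+80)&(f[...,0]>f[...,1]+50)).astype(np.uint8)
n,l,s,ce=cv2.connectedComponentsWithStats(m);print(s[1:][s[1:,4]>100].tolist())
i=min((i for i in range(1,n) if s[i,4]>100),key=lambda i:abs(ce[i][0]-315));print(s[i],ce[i])
k=max(cv2.findContours((l==i).astype(np.uint8),0,2)[0],key=cv2.contourArea);print(cv2.minEnclosingCircle(k))
w=wray(c,o,ce[i],.1150);print("cap",w,"tool",totool(o,w),o["tool_pos"],o["orientation"])
for q in("tube_white","tube_orange","rack"):
    for r in nets.find_in(c,q)[:1]: print(q,r,wray(c,o,r["uv"],.112))
save(c,"cap.png")
E
python3 cap.py
```

```text
tool_pos: [0.5719, 0.0835, 0.3619]
clock: 9.75
tool_pos: [0.5985, 0.1462, 0.362]
orientation: [-180.0, -0.1, -167.1]
force: [0.2, -0.0, -0.2]
opening: 0.0526
gripper_force: 0.0
[[291, 103, 58, 57, 2539]]
[ 291  103   58   57 2539] [319.792  130.6412]
((319.8595886230469, 130.57191467285156), 28.865354537963867)
cap [0.5206 0.1311 0.115 ] tool [0.0788 0.0029 0.2471] [0.5985 0.1462 0.362 ] [-179.9728   -0.1323 -167.0644]
tube_white {'uv': [439.2, 136.5], 'confidence': 0.64} [0.5048 0.2052 0.112 ]
tube_orange {'uv': [319.7, 132.2], 'confidence': 0.62} [0.5216 0.1313 0.112 ]
rack {'uv': [400.8, 174.8], 'confidence': 0.9} [0.5352 0.1871 0.112 ]
```

```bash
python3 -m creep '[[[0.12,0.015,0,0,0.6],[0.12,0,0,0,0.6],[0.1,0,0,0,0.6],[0.054,0,0,0,0.6],[0,0,0,0,0.6],[0,0,0.05,0,0.6],[0,0,0.1,0,0.6],[0,0,0,0,0.6]]]'
python3 - <<'E'
from h import *
o=telemetry.get_obs();print(totool(o,[.5206,.1311,.112]),"want 0 0 .159")
E
```

```text
clock: 10.62
tool_pos: [0.5213, 0.1304, 0.3298]
orientation: [-180.0, -0.3, -167.1]
force: [-1.1, -0.8, -0.7]
opening: 0.0527
gripper_force: 0.0
[-0.00045797  0.001005    0.21775802] want 0 0 .159
```

```bash
python3 -m creep '[[[0,0.004,0.1,0,0.6],[0,0,0.1,0,0.6],[0,0,0.06,0,0.6],[0,0,0.035,0,0.6],[0,0,0,0,0.6],[0,0,0,0,0],[0,0,0,0,0],[0,0,0,0,0]]]'
python3 -m creep '[[[0,0,0,0,0],[0,0,0,0,0],[0,0,0,0,0]]]'
```

```text
clock: 11.28
tool_pos: [0.5219, 0.1316, 0.2753]
orientation: [180.0, 0.1, -167.0]
force: [0.1, 0.4, 0.2]
opening: 0.0383
gripper_force: 0.0
clock: 11.53
tool_pos: [0.5218, 0.1316, 0.2752]
orientation: [180.0, 0.1, -167.0]
force: [0.1, 1.2, 3.8]
opening: 0.0341
gripper_force: 30.0
```

```bash
python3 -m creep '[[[0,0,-0.05,0,0],[0,0,-0.1,0,0],[0,0,-0.14,0,0],[0,0,-0.15,0,0],[0,0,-0.15,0,0],[0,0,-0.15,0,0],[0,0,-0.1,0,0],[0,0,0,0,0]]]'
python3 - <<'E'
from h import *
o=telemetry.get_obs();c=snapshot("scene");save(c,"lift.png")
print(o["tool_pos"],o["force"],o["gripper_force"])
for q in("tube_orange","tube_white","tube_blue"): print(q,nets.find_in(c,q)[:1])
R=Ro.from_euler("xyz",o["orientation"],degrees=True).as_matrix()
print("expect tip",proj(c,o["tool_pos"]+R@[0,0,.2713]),"cap",proj(c,o["tool_pos"]+R@[0,0,.163]),nets.landmark_of(c,"tube_orange")[:1])
print("to cup, tool:",totool(o,[.5785,-.1724,0])/.2)
E
```

```text
clock: 12.2
tool_pos: [0.522, 0.1314, 0.4481]
orientation: [179.9, 0.4, -167.0]
force: [0.1, 0.3, 0.0]
opening: 0.0343
gripper_force: 30.0
[0.52195691 0.13144924 0.44806583] [0.10250198 0.32808182 0.02784323] 30.000015199184418
tube_orange [{'uv': [392.0, 199.7], 'confidence': 0.53}]
tube_white [{'uv': [404.1, 213.2], 'confidence': 0.83}]
tube_blue [{'uv': [421.3, 188.3], 'confidence': 0.87}]
expect tip [np.float64(391.1294279807412), np.float64(211.0295682030291)] cap [np.float64(397.0577180345705), np.float64(176.84856430420305)] [{'uv': [388.8, 207.7], 'confidence': 0.51}]
to cup, tool: [ 0.0832882  -1.54743739  2.23732256]
```

```bash
python3 -m creep '[[[-0.02,-0.08,0,0,0],[-0.035,-0.15,0,0,0],[-0.035,-0.16,0,0,0],[-0.035,-0.16,0,0,0],[-0.035,-0.16,0,0,0],[-0.035,-0.16,0,0,0],[-0.035,-0.16,0,0,0],[-0.035,-0.16,0,0,0]]]' | egrep 'pos|open'
python3 -m creep '[[[-0.035,-0.16,0,0,0],[-0.035,-0.15,0,0,0],[-0.02,-0.08,0,0,0],[0,0,0,0.016,0],[0,0,0,0,0],[0,0,0,0,0]]]'
cat > cup.py <<'E'
from h import *
np.set_printoptions(precision=4,suppress=True)
o=telemetry.get_obs();c=snapshot("wrist");save(c,"cup.png");f=c["frame"]
r=nets.masks_of(c,"cup_floor");l=nets.landmark_of(c,"cup_floor")
print(r and (r[0]["uv"],r[0]["confidence"],r[0]["region"].sum()),l[:1])
u=np.array(l[0]["uv"])
b=(f.max(2)<75).astype(np.uint8);yy,xx=np.mgrid[:480,:640];b[(xx-u[0])**2+(yy-u[1])**2>70**2]=0
k=max(cv2.findContours(b,0,2)[0],key=cv2.contourArea);e=cv2.fitEllipse(k);print(e)
print("rim",wray(c,o,e[0],.1445),"floor",wray(c,o,l[0]["uv"],.1265),o["tool_pos"],o["orientation"])
cv2.imwrite("pics/cupc.png",cv2.cvtColor(f[30:330,100:500],cv2.COLOR_RGB2BGR).repeat(2,0).repeat(2,1))
E
python3 cup.py
```

```text
tool_pos: [0.6268, -0.0902, 0.4409]
opening: 0.034
clock: 13.62
tool_pos: [0.6614, -0.1607, 0.4408]
orientation: [180.0, -0.1, -168.5]
force: [-0.4, -0.6, -0.2]
opening: 0.034
gripper_force: 30.0
([321.7, 133.6], 0.92, np.int64(2668)) []Traceback (most recent call last):
  File "cup.py", line 6, in <module>
    u=np.array(l[0]["uv"])
               ~^^^
IndexError: list index out of range
```

```bash
sed -i 's/u=np.array(l\[0\]\["uv"\])/l=l or r;u=np.array(l[0]["uv"])/' cup.py; python3 cup.py
```

```text
([320.2, 134.5], 0.7, np.int64(2796)) [{'uv': [318.1, 133.7], 'confidence': 0.77}]
((320.9157409667969, 130.6110076904297), (67.59553527832031, 68.66566467285156), 94.18946838378906)
rim [ 0.5838 -0.1714  0.1445] floor [ 0.5869 -0.1728  0.1265] [ 0.6613 -0.1599  0.4422] [ 179.9917   -0.0206 -168.4089]
```

View pics/cupc.png

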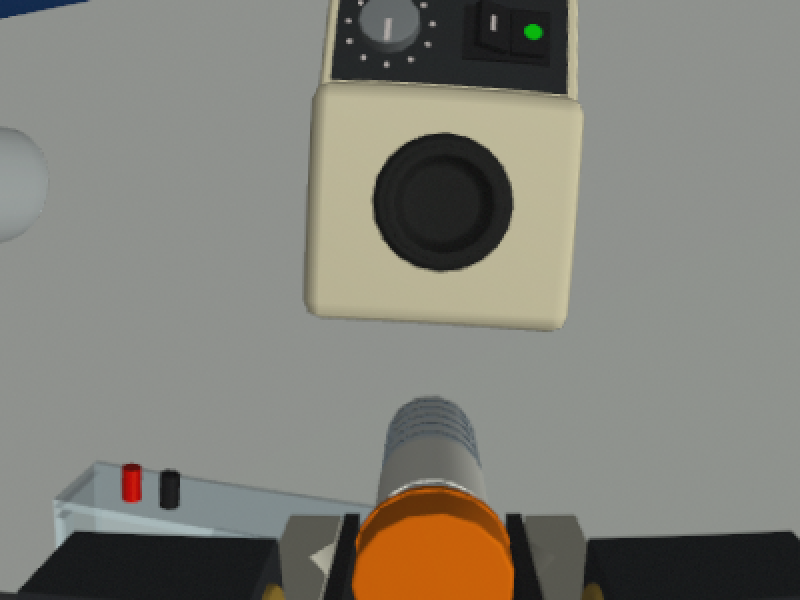

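The cup rim centre is at (321,131) px, i.e. world (.584,-.171). The tube hangs straight between the pads, and the rocker is still in touch mode. I'll move over the cup and descend.

```bash
python3 -m creep '[[[0.08,0.005,0,0,0],[0.12,0.008,0,0,0],[0.11,0.01,0,0,0],[0.06,0,0,0,0],[0.015,0,0,0,0],[0,0,0,0,0],[0,0,0,0,0]]]' | egrep 'pos|force'
python3 - <<'E'
from h import *
o=telemetry.get_obs();print(totool(o,[.5838,-.1714,0])/.2)
E
```

```text
tool_pos: [0.5856, -0.1713, 0.4428]
force: [-0.9, -0.5, -0.4]
gripper_force: 30.0
[1.11042789e-02 2.07159727e-03 2.21373985e+00]
```

```bash
python3 -m creep '[[[0.004,0,0.05,0,0],[0,0,0.05,0,0],[0,0,0.05,0,0],[0,0,0.03,0,0],[0,0,0,0,0],[0,0,0,0,0],[0,0,0,0,0]]]' | egrep 'pos|force'
python3 -m creep '[[[0,0,0.005,0,0],[0,0,0,0,0],[0,0,0,0,0]]]' | egrep 'pos|force'
python3 -m creep '[[[0,0,0.005,0,0],[0,0,0,0,0],[0,0,0,0,0]]]' | egrep 'pos|force'
python3 -m creep '[[[0,0,0.005,0,0],[0,0,0,0,0],[0,0,0,0,0]]]' | egrep 'pos|force'
python3 -m creep '[[[0,0,0.005,0,0],[0,0,0,0,0],[0,0,0,0,0]]]' | egrep 'pos|force'
```

```text
tool_pos: [0.5846, -0.1717, 0.4064]
force: [0.0, -0.6, -1.3]
gripper_force: 30.0
tool_pos: [0.5843, -0.1716, 0.4057]
force: [0.2, -0.4, -0.5]
gripper_force: 30.0
tool_pos: [0.5843, -0.1716, 0.4043]
force: [0.4, 0.2, -0.5]
gripper_force: 30.0
tool_pos: [0.5843, -0.1716, 0.4032]
force: [0.2, -0.3, -0.6]
gripper_force: 30.0
tool_pos: [0.5843, -0.1716, 0.4022]
force: [0.0, 0.2, -0.6]
gripper_force: 30.0
```

```bash
python3 -m creep '[[[0,0,0.01,0,0],[0,0,0,0,0],[0,0,0,0,0]]]' | egrep 'pos|force:'
python3 -m creep '[[[0,0,0.005,0,0],[0,0,0,0,0],[0,0,0,0,0]]]' | egrep 'pos|force:'
python3 -m creep '[[[0,0,0.005,0,0],[0,0,0,0,0],[0,0,0,0,0]]]' | egrep 'pos|force:'
python3 -m creep '[[[0,0,0.005,0,0],[0,0,0,0,0],[0,0,0,0,0]]]' | egrep 'pos|force:'
```

```text
tool_pos: [0.5843, -0.1716, 0.4001]
force: [-0.3, 0.0, -0.4]
gripper_force: 30.0
tool_pos: [0.5843, -0.1716, 0.3992]
force: [0.4, 0.4, -0.2]
gripper_force: 30.0
tool_pos: [0.5843, -0.1716, 0.3982]
force: [-0.2, -1.1, -0.9]
gripper_force: 30.0
tool_pos: [0.5844, -0.1716, 0.3975]
force: [-0.2, 0.7, 0.7]
gripper_force: 30.0
```

```bash
python3 -m creep '[[[0,0,0.005,0,0],[0,0,0,0,0],[0,0,0,0,0]]]' | egrep 'pos|force:'
python3 -m creep '[[[0,0,0.005,0,0],[0,0,0,0,0],[0,0,0,0,0]]]' | egrep 'pos|force:'
python3 -c "
from h import *
print(np.mean([(snapshot('top') and None) or telemetry.get_obs()['force'] for _ in range(4)],0), telemetry.get_obs()['tool_pos'])"
```

```text
tool_pos: [0.5844, -0.1716, 0.3965]
force: [0.8, 0.7, 1.1]
gripper_force: 30.0
tool_pos: [0.5844, -0.1717, 0.3955]
force: [0.7, 0.2, 3.2]
gripper_force: 30.0
[ 0.36078442 -0.09455176  2.76327505] [ 0.58437218 -0.17166345  0.39544285]
```

```bash
cat > fm.py <<'E'
from h import *
a=[]
for _ in range(12): snapshot('top'); a.append(telemetry.get_obs())
print(a[-1]["clock"],np.mean([x["force"] for x in a],0),np.std([x["force"][2] for x in a]),np.mean([x["tool_pos"] for x in a],0),a[-1]["opening"])
E
python3 -m creep '[[[0,0,0.005,0,0],[0,0,0.003,0,0],[0,0,0,0,0],[0,0,0,0,0]]]' | egrep 'pos|force:'
python3 fm.py
python3 -m creep '[[[0,0,0.005,0,0],[0,0,0,0,0],[0,0,0,0,0]]]' | egrep 'pos|force:'
python3 fm.py
```

```text
tool_pos: [0.5844, -0.1716, 0.3938]
force: [-0.3, 0.5, 4.3]
gripper_force: 30.0
18.7167 [ 0.07882731 -0.332334    4.3973777 ] 0.6174857094734073 [ 0.58436894 -0.17163919  0.39379394] 0.03405639939082614
tool_pos: [0.5844, -0.1716, 0.3928]
force: [-0.6, -0.2, 5.2]
gripper_force: 30.0
19.5667 [-0.06208454 -0.32257188  5.06652515] 0.4609673875065024 [ 0.58437149 -0.17161505  0.39281217] 0.03407703218822574
```

```bash
python3 -m creep '[[[0,0,0,0,0],[0,0,0,0,0],[0,0,0,0,0],[0,0,0,0,0],[0,0,0,0,0],[0,0,0,0,0],[0,0,0,0,0],[0,0,0,0,0]]]' | egrep 'force:'
python3 -m creep '[[[0,0,0,0,0],[0,0,0,0,0],[0,0,0,0,0],[0,0,0,0,0],[0,0,0,0,0],[0,0,0,0,0],[0,0,0,0,0],[0,0,0,0,0]]]' | egrep 'force:'
python3 -m creep '[[[0,0,0,0,0],[0,0,0,0,0],[0,0,0,0,0],[0,0,0,0,0],[0,0,0,0,0],[0,0,0,0,0],[0,0,0,0,0],[0,0,0,0,0]]]' | egrep 'force:'
python3 -m creep '[[[0,0,0,0,0],[0,0,0,0,0],[0,0,0,0,0],[0,0,0,0,0],[0,0,0,0,0],[0,0,0,0,0],[0,0,0,0,0],[0,0,0,0,0]]]' | egrep 'force:'
python3 -m creep '[[[0,0,0,0,0],[0,0,0,0,0],[0,0,0,0,0],[0,0,0,0,0],[0,0,0,0,0],[0,0,0,0,0],[0,0,0,0,0],[0,0,0,0,0]]]' | egrep 'force:'
python3 -m creep '[[[0,0,0,0,0],[0,0,0,0,0],[0,0,0,0,0],[0,0,0,0,0],[0,0,0,0,0],[0,0,0,0,0],[0,0,0,0,0],[0,0,0,0,0]]]'
python3 fm.py
```

```text
force: [0.9, 0.5, 5.0]
gripper_force: 30.0
force: [-0.1, 0.2, 5.1]
gripper_force: 30.0
force: [-0.2, -1.0, 5.3]
gripper_force: 30.0
force: [0.2, 0.5, 5.4]
gripper_force: 30.0
force: [-0.5, 0.8, 4.6]
gripper_force: 30.0
clock: 23.57
tool_pos: [0.5843, -0.1716, 0.3928]
orientation: [-180.0, 0.0, -168.5]
force: [0.2, 0.3, 5.4]
opening: 0.034
gripper_force: 30.0
24.1667 [ 0.1427352  -0.26439805  4.97339283] 0.5608298019750875 [ 0.58437485 -0.17160957  0.39282178] 0.03430345363481628
```

```bash
python3 -c "
from plant import workorder; print(workorder.close_job())"
```

```text
the job is handed in; nothing more can be done
None
```

I set the mixer to touch mode, stood the orange-capped tube in the cup and held it down for over 4 s at about 5.6 N, which is about 4 mm of the cup's 8 mm travel, then handed the job in at about 24 s with the tube still gripped and pressed; no verdict came back.

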